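# Build up the idler stack on the assembly pin

### The job

Build up the idler gear stack on the upright assembly pin: thread on the wide flat flange ring first, then the tall narrow sleeve, then the toothed steel gear, and the plain dark shaft collar last on top, each lowered gently (not dropped) until it sits flat on the one below. Use only those four bored parts, leave the ball bearing, the servo and the box of nuts where they lie, and let go of everything at the end.

Things in the scene. Friction and masses are not known exactly. Their poses are not given: they have to be found in the camera images.
- pin_stand: fixed assembly pin: round dark steel foot, 64 mm diameter and 10 mm thick with three black screw heads, and from its centre an upright bright steel pin of 12 mm diameter, straight up to z = 56 mm, then tapering to a 5 mm tip at z = 68 mm. Origin: centre of the foot's underside, on the bench; z is the pin's axis, up. The first part rests on the foot's top at z = 10 mm.
- pin_tip (a point): tip of the upright pin, on its axis, 68 mm above the bench. Stand and parts lie between a fixed black power strip (41 mm high, its plugs up to 80 mm, at x below 0.48 m) and an open carton (front flap 100 to 140 mm high): there is room for the fingers along y, less along x. Pass from place to place with fingertips and parts about 0.14 m up.
- flange_ring: wide flat aluminium flange ring with six small dark holes: outer diameter 56 mm, bore 22 mm, 12 mm thick, 60 g, lying flat. The widest of the four parts. Origin: centre of its underside; z up along its bore.
- sleeve: plain steel spacer sleeve: the narrowest and tallest of the four parts, outer diameter 32 mm, bore 22 mm, 18 mm tall, 50 g, standing upright. Origin: centre of its underside; z up along its bore.
- gear: dark steel gear with 16 square teeth: 50 mm diameter over the teeth, bore 22 mm, 12 mm thick, 70 g, lying flat. Origin: centre of its underside; z up along its bore.
- collar: dark steel shaft collar, smooth and round without teeth, with two small bright screw heads on opposite sides of its top: outer diameter 40 mm, bore 22 mm, 12 mm tall, 60 g, lying flat. Origin: centre of its underside; z up along its bore.
- bearing: bystander, not to be used: ball bearing with its dark gap and balls showing, 40 mm diameter, 10 mm thick, lying flat. Origin: centre of its underside.
- servo: bystander: black servo motor block with a round pale horn on top, 25 x 52 x 36 mm. Origin: near the centre of its underside.
- nut_box: bystander: small green open box of nuts, 45 x 75 x 22 mm, at the left end. Origin: centre of its underside.

How it is judged:
By the outcome, as a careful person would: the job done as asked, in the order asked, and still so for the second after the job is handed in, with the robot touching nothing.
It also fails if it takes over 93 s, if anything falls off the work surface, if the arm or the gripper's body presses on something with over 40 N, if the wrist force passes 120 N, or if a joint passes its speed limit or range.

### The arm

A 7-joint arm with a two-finger parallel gripper is mounted at the origin on a cart in front of the work surface, level with it; the furniture and walls round the work are solid. World frame = base frame: x ahead of the robot, y to its left, z up, the work surface at z = 0. Lengths are in m, angles in rad, forces in N, time in s.
With the tool pointing down it reaches from about 0.4 to 0.75 m from the base axis. Payload 19.5 kg.
Tool frame: the origin (TCP) lies midway between the tips of the shut fingers; the grasp point (between the pads) lies 19 mm behind it; z points along the fingers, y is the line along which they close (so a half turn about z gives the same grasp; the last joint's range is limited). The gripper opens to 85 mm and grips with 20 to 120 N. Pads are 22 mm wide; open, the fingers measure 114 mm over their backs; the gripper's body (76 mm by 85 mm) begins 54 mm behind the grasp point. The pads swing forward as they close: fully open they stand 13 mm farther back than shut.
Start: joints at [1.229, 0.707, -0.028, 1.485, 0.022, 0.951, -0.075], TCP at [0.17, -0.549, 0.231] pointing down, gripper open.
Joint ranges: [-2.71, 2.71], [-0.32, 2.16], [-1.57, 1.52], [0, 2.45], [-1.46, 4.6], [0, 2.02], [-2.83, 2.83]. Speed limits (rad/s): [1.89, 1.89, 2.57, 2.57, 3.01, 3.01, 3.01].

### API

Orientations are given as a unit quaternion [w, x, y, z].
In Python, from workcell import manip, eyes gives the robot as it stands. The module is installed in compiled form; this text tells all that it offers.
- The arm moves only by the tool arm_command, never from a script. Its argument "commands" is a list of rows, each a list of 3 entries, a list of its own where there are three numbers: the shift along the tool's x, y, z each as a share of 20 mm, from -1 to 1, then the turn, a rotation vector about the tool's x, y, z each as a share of 45 degrees, from -1 to 1, then the opening, from 0 (shut) to 1 (fully open). A call has exactly 8 rows; each row shifts and turns the commanded pose from where the row before left it, along the tool's axes as they then stand; what a row does not reach is not made up. A row lasts 1/10 s, in which the tool goes at most 50 mm and 8.59 degrees, less where a joint would pass 70% of its speed; a pose out of reach is approached as far as the arm can. A call with a number of a shift or a turn outside -1 to 1 is refused whole. A call with a gripper value outside its range is refused whole. The fingers move at their own pace and stop on an object; "grip_force" is the grip in N (left out, the last holds). Time passes only in rows, so rows that do not move let the fingers close, or fill a call up. It gives the time, the measured TCP pose, the force, the opening and the grip force at its end, in the units of the state.
- manip.observe(): the state, without advancing time (a new reading comes with each control period).
- eyes.get_image(name): name is "scene" or "top" or "wrist"; returns a dict with "pixels" (420x560x3 uint8, blue, green, red), "range_z" (420x560 float32, m along the optical axis (not along the pixel's ray), 0 where there is no reading), "fx", "fy", "cx", "cy" (pixels), "xyz" and "orientation" of the camera in the world; the wrist camera has in their place "mount" (4x4, takes a point from camera to tool coordinates, whose origin is the TCP and whose axes are the flange's). Camera axes: x right, y up, looking along -z (the intrinsics and any distortion apply to the point x, -y, -z); pixel columns grow to the right and rows downward; lengths in m; the calibration is good to about 2 mm. A picture is of the moment at which its call begins: read the wrist's pose just before it.
- manip.close_job(): hands the job in; it is judged then, once.
The state is a dict: "clock": time; "q": joint angles; "joint_vel": joint speeds; "effort": joint torques, N m; "tool_pos": TCP position; "tcp_rot": TCP orientation; "wrist_force": force on the tool from outside, world axes, zero at the start; "torque": the same for the moment, N m; "finger_gap": finger opening in m; "gripper_force": force on a finger pad.
Only numpy, scipy, OpenCV 4.12 (cv2) and the standard library are available. Lean on these libraries where they do the work, as an engineer would, in place of code of your own. Each camera call takes 0.05 s, during which the arm holds its last target. There are 200 camera calls.

## Working session

There is one attempt and no reset: what is moved stays moved. The work goes in short steps, Python scripts to look and compute and a tool call to move; the robot and the scene stay as the last step left them, time stands still between calls to the robot, and variables do not carry over. Pictures are saved under pics/ and viewed, at most 14 in all, crops included, and the job is handed in when it is done.

Besides the shell and the picture viewer there is one more tool, called as name(argument=value, ...), one argument or row to a line, values as JSON. arm_command: Moves the arm, as the interface text tells. Shift numbers are shares of 20 mm and turn numbers shares of 45 degrees, none past 1 either way. Its arguments: {"type":"object","properties":{"commands":{"type":"array"},"grip_force":{"type":"number"}},"required":["commands"]}

```bash
mkdir -p pics; cat > h.py <<'E'
import numpy as np, cv2
from scipy.spatial.transform import Rotation as R
from workcell import manip, eyes
def rot(q): return R.from_quat(np.roll(q,-1)).as_matrix()
def grab(name):
    s=manip.observe(); im=eyes.get_image(name)
    if name=="wrist":
        T=np.eye(4);T[:3,:3]=rot(s["tcp_rot"]);T[:3,3]=s["tool_pos"];T=T@np.array(im["mount"])
    else:
        T=np.eye(4);T[:3,:3]=rot(im["orientation"]);T[:3,3]=im["xyz"]
    im["T"]=T; return im
def cloud(im):
    d=im["range_z"];v,u=np.indices(d.shape)
    P=np.stack([(u-im["cx"])/im["fx"]*d,-(v-im["cy"])/im["fy"]*d,-d],-1)
    return P@im["T"][:3,:3].T+im["T"][:3,3]
def ray(im,u,v,z):
    d=im["T"][:3,:3]@np.array([(u-im["cx"])/im["fx"],-(v-im["cy"])/im["fy"],-1]);o=im["T"][:3,3]
    return o+d*(z-o[2])/d[2]
E
python3 - <<'E'
from h import *
for n in ("scene","top","wrist"):
    im=grab(n);cv2.imwrite(f"pics/{n}0.png",im["pixels"]);print(n,{k:v for k,v in im.items() if k not in("pixels","range_z")})
s=manip.observe();print(s)
E
```

```text
scene {'fx': 386.9392575585381, 'fy': 386.9392575585381, 'cx': 276.17342639825273, 'cy': 211.49352251991985, 'xyz': array([0.06717989, 0.64450186, 0.473795  ]), 'orientation': array([-0.27349032, -0.17408334,  0.50463785,  0.80014916]), 'T': array([[-0.78979607,  0.26196802, -0.55461242,  0.06717989],
       [-0.61336419, -0.34108737,  0.71235088,  0.64450186],
       [-0.00255815,  0.90279132,  0.43007127,  0.473795  ],
       [ 0.        ,  0.        ,  0.        ,  1.        ]])}
top {'fx': 415.0789363068309, 'fy': 415.0789363068309, 'cx': 276.068937267064, 'cy': 214.74868043045035, 'xyz': array([ 0.49804649, -0.02516002,  1.00627456]), 'orientation': array([ 0.70910545,  0.0355109 , -0.03437662, -0.7033681 ]), 'T': array([[ 0.00818312,  0.99508282, -0.09870777,  0.49804649],
       [-0.9999658 ,  0.00802458, -0.00200311, -0.02516002],
       [-0.00120117,  0.09872079,  0.99511445,  1.00627456],
       [ 0.        ,  0.        ,  0.        ,  1.        ]])}
wrist {'fx': 343.8193854187357, 'fy': 343.8193854187357, 'cx': 279.20678285128156, 'cy': 208.74432302973608, 'mount': array([
[... 604 characters left out ...]
': array([ 1.22931606,  0.70692388, -0.0276013 ,  1.48486063,  0.0219897 ,
        0.95091935, -0.07549046]), 'joint_vel': array([-0.0013427 , -0.00398153,  0.00088184, -0.00112708,  0.0011106 ,
       -0.00223763, -0.00062339]), 'effort': array([-2.12433028e-03, -8.83307505e+01,  1.23336900e+00, -2.36194199e+01,
        1.67435710e-02,  5.31892219e-03,  2.59532624e-05]), 'tool_pos': array([ 0.16974444, -0.54917379,  0.23096306]), 'tcp_rot': array([-3.98115203e-04,  9.88788212e-01,  1.49324170e-01, -7.17959596e-05]), 'wrist_force': array([ 0.03531398,  0.10633969, -0.29410382]), 'torque': array([ 0.00532437,  0.02774702, -0.02290383]), 'gripper_force': 0.0, 'finger_gap': 0.08529687409774878}
```

View pics/top0.png

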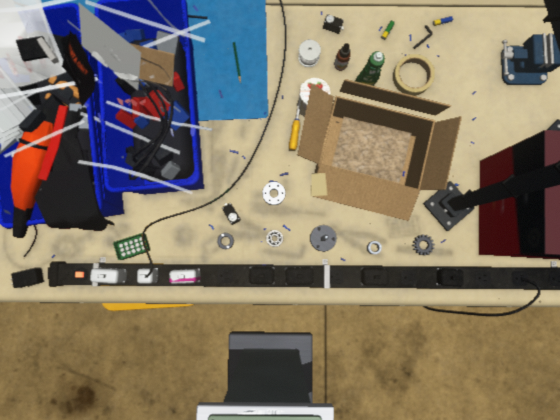

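View pics/scene0.png

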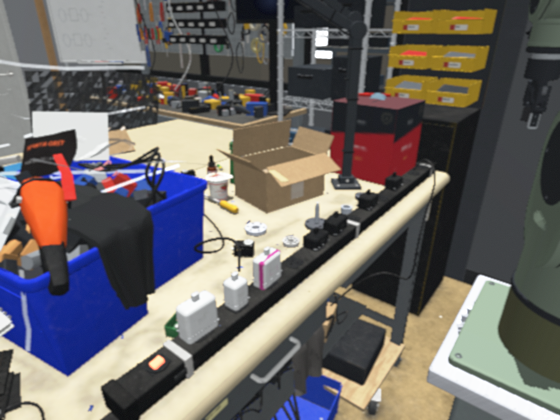

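The top view shows the flange ring at (274,193), servo (231,214), two small rings at (225,241) and (275,238), pin stand (323,238), sleeve (374,247), gear (423,244) and nut box (131,246). I need to tell the collar from the bearing.

```bash
python3 - <<'E'
from h import *
im=grab("top");C=cloud(im)
c=im["pixels"][170:270,200:450];cv2.imwrite("pics/crop.png",cv2.resize(c,(800,320),interpolation=cv2.INTER_CUBIC))
Z=C[...,2]
for n,(u,v),h,r in [("flange",(274,193),.012,14),("ringA",(225,241),.012,10),("ringB",(275,238),.012,10),("pin",(323,238),.010,15),("sleeve",(374,247),.018,9),("gear",(423,244),.012,12)]:
    w=np.s_[v-18:v+19,u-18:u+19]
    m=((Z[w]>.005)&(C[w][...,0]>.50)).astype(np.uint8)
    P=C[w][m>0]
    k,l,st,ce=cv2.connectedComponentsWithStats(m)
    i=1+np.argmax(st[1:,4]); cn,_=cv2.findContours((l==i).astype(np.uint8),0,2);(cx,cy),rr=cv2.minEnclosingCircle(cn[0])
    print(n,cx+u-18,cy+v-18,rr,ray(im,cx+u-18,cy+v-18,h).round(4),"z",np.percentile(P[:,2],[50,95]).round(4))
E
```

```text
flange 273.8333339691162 192.5 11.559127807617188 [ 0.6507 -0.0173  0.012 ] z [0.012  0.0151]
ringA 225.5 240.5 8.276573181152344 [0.5338 0.0973 0.012 ] z [0.0119 0.0148]
ringB 274.6129035949707 237.74193572998047 8.280877113342285 [ 0.5413 -0.0201  0.012 ] z [0.0098 0.0129]
pin 323.2807025909424 237.57894706726074 13.2874755859375 [ 0.5428 -0.1368  0.01  ] z [0.0102 0.0273]
sleeve 374.1428565979004 247.0 7.14295768737793 [ 0.521  -0.2566  0.018 ] z [0.0173 0.0211]
gear 423.8137264251709 244.3039207458496 10.83620548248291 [ 0.5286 -0.3767  0.012 ] z [0.0118 0.015 ]
```

View pics/crop.png

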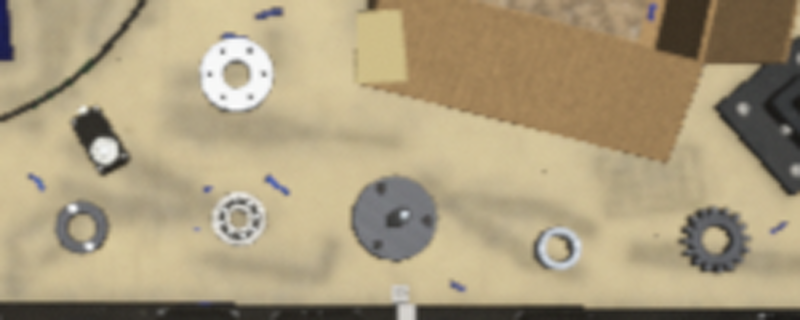

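The crop settles it: collar is the dark ring with two bright screws at top-view (225,241), and the bearing is at (275,238). I'm moving toward the flange while squaring the tool.

arm_command(
  commands=[
    [[0.8,-1,0],[0,0,0.19],1],
    [[0.8,-1,0],[0,0,0.19],1],
    [[0.8,-1,0],[0,0,0],1],
    [[0.8,-1,0],[0,0,0],1],
    [[0.8,-1,0],[0,0,0],1],
    [[0.8,-1,0],[0,0,0],1],
    [[0.8,-1,0],[0,0,0],1],
    [[0.8,-1,0],[0,0,0],1],
  ],
  grip_force=40,
)

```text
clock: 1.0
tool_pos: [0.2884, -0.3823, 0.2312]
tcp_rot: [-0.0, 1.0, 0.001, -0.0]
wrist_force: [0.2, -0.5, -0.2]
finger_gap: 0.0857
gripper_force: 0.0
```

arm_command(
  commands=[
    [[0.8,-1,0],[0,0,0],1],
    [[0.8,-1,0],[0,0,0],1],
    [[0.8,-1,0],[0,0,0],1],
    [[0.8,-1,0],[0,0,0],1],
    [[0.8,-1,0],[0,0,0],1],
    [[0.8,-1,0],[0,0,0],1],
    [[0.8,-1,0],[0,0,0],1],
    [[0.8,-1,0],[0,0,0],1],
  ],
)

```text
clock: 1.8
tool_pos: [0.4162, -0.2221, 0.2313]
tcp_rot: [-0.0, 1.0, 0.001, -0.0]
wrist_force: [0.0, 0.6, 0.1]
finger_gap: 0.0855
gripper_force: 0.0
```

arm_command(
  commands=[
    [[0.95,-0.85,0.3],[0,0,0],1],
    [[0.95,-0.85,0.3],[0,0,0],1],
    [[0.95,-0.85,0.3],[0,0,0],1],
    [[0.95,-0.85,0.3],[0,0,0],1],
    [[0.95,-0.85,0.3],[0,0,0],1],
    [[0.95,-0.85,0.3],[0,0,0],1],
    [[0.95,-0.85,0.3],[0,0,0],1],
    [[0.95,-0.85,0.3],[0,0,0],1],
  ],
)

```text
clock: 2.6
tool_pos: [0.5681, -0.086, 0.1829]
tcp_rot: [-0.0, 1.0, 0.001, -0.0]
wrist_force: [-0.2, -0.6, -0.1]
finger_gap: 0.0855
gripper_force: 0.0
```

arm_command(
  commands=[
    [[1,-0.85,0.5],[0,0,0],1],
    [[1,-0.85,0.5],[0,0,0],1],
    [[1,-0.85,0.5],[0,0,0],1],
    [[1,-0.85,0.5],[0,0,0],1],
    [[0.1,0,0.5],[0,0,0],1],
    [[0,0,0],[0,0,0],1],
    [[0,0,0],[0,0,0],1],
    [[0,0,0],[0,0,0],1],
  ],
)

```text
clock: 3.4
tool_pos: [0.6493, -0.0194, 0.1341]
tcp_rot: [0.0, 1.0, 0.0, 0.0]
wrist_force: [0.6, 0.1, -0.5]
finger_gap: 0.0852
gripper_force: 0.0
```

```bash
cat >> h.py <<'E'
def parts(name="wrist",h=.012,lo=.004,save=None,near=None):
    """blobs higher than lo: centre from the min enclosing circle, cast on plane z=h"""
    im=grab(name);C=cloud(im);s=manip.observe()
    if save: cv2.imwrite(save,im["pixels"])
    m=((C[...,2]>lo)&(C[...,2]<.03)&(im["range_z"]>0)).astype(np.uint8)
    m=cv2.morphologyEx(m,cv2.MORPH_OPEN,np.ones((3,3),np.uint8))
    print("tcp",s["tool_pos"].round(4))
    for c in cv2.findContours(m,cv2.RETR_EXTERNAL,2)[0]:
        if cv2.contourArea(c)<300: continue
        (u,v),r=cv2.minEnclosingCircle(c);p=ray(im,u,v,h)
        rm=r/im["fx"]*np.linalg.norm(p-im["T"][:3,3])
        mm=np.zeros_like(m);cv2.drawContours(mm,[c],-1,1,-1)
        z=np.median(C[...,2][mm>0])
        print("px",round(u),round(v),"r_mm",round(rm*1e3,1),"pos",p.round(4),"z",z.round(4),"area",cv2.contourArea(c), "d/20mm",((p-s["tool_pos"])*[1,-1,-1]/.02).round(2))
    return im
E
python3 -c "
from h import *
parts(save='pics/w1.png')"
```

```text
tcp [ 0.6493 -0.0193  0.1341]
px 364 372 r_mm 21.9 pos [ 0.4835 -0.099   0.012 ] z 0.013 area 497.5 d/20mm [-8.29  3.99  6.1 ]
px 196 373 r_mm 21.8 pos [0.4827 0.0585 0.012 ] z 0.0131 area 490.5 d/20mm [-8.33 -3.89  6.1 ]
px 540 334 r_mm 24.6 pos [ 0.5254 -0.2558  0.012 ] z 0.0129 area 430.0 d/20mm [-6.2  11.83  6.1 ]
px 386 320 r_mm 23.5 pos [ 0.5398 -0.1146  0.012 ] z 0.01 area 361.0 d/20mm [-5.48  4.77  6.1 ]
px 278 315 r_mm 20.8 pos [ 0.5449 -0.0189  0.012 ] z 0.0095 area 1430.5 d/20mm [-5.22 -0.02  6.1 ]
px 155 254 r_mm 29.0 pos [0.6034 0.0841 0.012 ] z 0.0156 area 807.0 d/20mm [-2.3  -5.17  6.1 ]
px 275 198 r_mm 27.5 pos [ 0.6523 -0.0161  0.012 ] z 0.0119 area 3550.0 d/20mm [ 0.15 -0.16  6.1 ]
px 154 131 r_mm 106.8 pos [0.7045 0.0742 0.012 ] z 0.0087 area 1719.0 d/20mm [ 2.76 -4.67  6.1 ]
px 428 73 r_mm 65.6 pos [ 0.7456 -0.1263  0.012 ] z 0.0173 area 1781.0 d/20mm [4.81 5.35 6.1 ]
px 343 26 r_mm 24.3 pos [ 0.7759 -0.0639  0.012 ] z 0.0193 area 1522.5 d/20mm [6.33 2.23 6.1 ]
px 24 97 r_mm 94.3 pos [0.7287 0.167  0.012 ] z 0.0173 area 3592.5 d/20mm [ 3.97 -9.31  6.1 ]
```

View pics/w1.png

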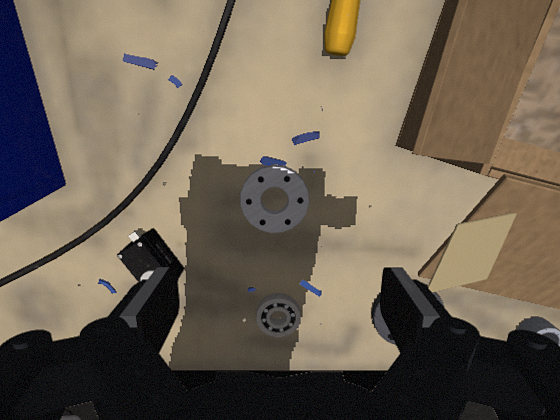

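The flange shows at (275,198), centre (0.652, -0.016), with clear room for the fingers. I'm descending and gripping.

arm_command(
  commands=[
    [[0.15,-0.16,0.95],[0,0,0],1],
    [[0,0,1],[0,0,0],1],
    [[0,0,1],[0,0,0],1],
    [[0,0,1],[0,0,0],1],
    [[0,0,1],[0,0,0],1],
    [[0,0,1],[0,0,0],1],
    [[0,0,0.7],[0,0,0],1],
    [[0,0,0],[0,0,0],0.6],
  ],
)

```text
clock: 4.25
tool_pos: [0.6515, -0.0157, -0.0009]
tcp_rot: [-0.0, 1.0, 0.001, -0.001]
wrist_force: [0.3, -0.7, 0.1]
finger_gap: 0.0733
gripper_force: 0.0
```

arm_command(
  commands=[
    [[0,0,0],[0,0,0],0.4],
    [[0,0,0],[0,0,0],0.4],
    [[0,0,0],[0,0,0],0.4],
    [[0,0,0],[0,0,0],0.4],
    [[0,0,0],[0,0,0],0.4],
    [[0,0,-0.3],[0,0,0],0.4],
    [[0,0,-1],[0,0,0],0.4],
    [[0,0,-1],[0,0,0],0.4],
  ],
)

```text
clock: 5.05
tool_pos: [0.6525, -0.0155, 0.0478]
tcp_rot: [-0.0, 1.0, 0.001, 0.0]
wrist_force: [1.3, 0.6, -1.4]
finger_gap: 0.0537
gripper_force: 42.3
```

arm_command(
  commands=[
    [[0,0,-1],[0,0,0],0.4],
    [[0,0,-1],[0,0,0],0.4],
    [[-0.8,0.6,-1],[0,0,0],0.4],
    [[-0.8,0.6,-1],[0,0,0],0.4],
    [[-0.8,0.6,-0.6],[0,0,0],0.4],
    [[-0.8,0.6,0],[0,0,0],0.4],
    [[-0.8,0.6,0],[0,0,0],0.4],
    [[-0.8,0.6,0],[0,0,0],0.4],
  ],
)

```text
clock: 5.85
tool_pos: [0.556, -0.0881, 0.1395]
tcp_rot: [0.0, 1.0, 0.001, 0.001]
wrist_force: [0.7, -0.1, -1.4]
finger_gap: 0.0537
gripper_force: 42.3
```

arm_command(
  commands=[
    [[-0.8,0.6,0],[0,0,0],0.4],
    [[-0.8,0.6,0],[0,0,0],0.4],
    [[-0.8,0.6,0],[0,0,0],0.4],
    [[-0.9,0.6,0],[0,0,0],0.4],
    [[0,0,0],[0,0,0],0.4],
    [[0,0,0],[0,0,0],0.4],
    [[0,0,0],[0,0,0],0.4],
    [[0,0,0],[0,0,0],0.4],
  ],
)

```text
clock: 6.65
tool_pos: [0.491, -0.1353, 0.1384]
tcp_rot: [-0.0, 1.0, 0.001, 0.0]
wrist_force: [-0.1, 0.4, -1.6]
finger_gap: 0.0537
gripper_force: 42.3
```

```bash
python3 - <<'E'
from h import *
im=parts(save='pics/w2.png',h=.010)
C=cloud(im)
m=(C[...,2]>.035)&(C[...,2]<.072)&(abs(C[...,0]-.543)<.04)&(abs(C[...,1]+.137)<.04)
P=C[m];print(len(P),np.median(P,0) if len(P) else 0, P[P[:,2]>P[:,2].max()-.004].mean(0), P[:,2].max())
E
```

```text
tcp [ 0.4909 -0.1353  0.1384]
px 280 217 r_mm 231.9 pos [ 0.4762 -0.1359  0.01  ] z 0.0176 area 4748.5 d/20mm [-0.73  0.03  6.42]
px 434 162 r_mm 20.7 pos [ 0.522 -0.258  0.01 ] z 0.0145 area 1481.5 d/20mm [1.55 6.14 6.42]
px 130 136 r_mm 24.2 pos [ 0.5417 -0.0199  0.01  ] z 0.0095 area 2133.0 d/20mm [ 2.54 -5.77  6.42]
px 280 134 r_mm 33.0 pos [ 0.5439 -0.136   0.01  ] z 0.0102 area 5205.0 d/20mm [2.65 0.03 6.42]
291 [ 0.54416598 -0.13596945  0.06185139] [ 0.54313459 -0.13606582  0.06748909] 0.06935271691208236
```

View pics/w2.png

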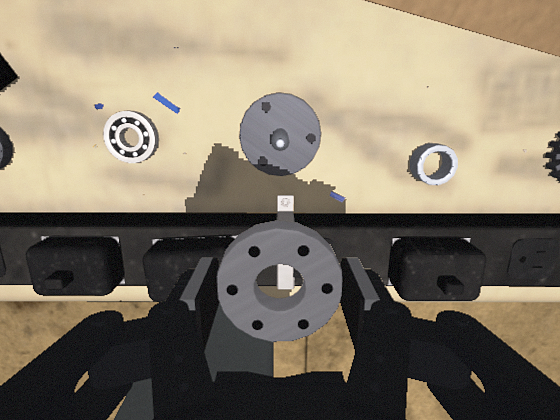

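The flange is held level at (280,282), and the pin tip shows at (280,143) with the foot round it, axis at about (0.544, -0.136). I'm checking where the flange's centre sits in the hand.

```bash
cat >> h.py <<'E'
def held(top,R0,pin=(.544,-.136)):
    """centre of held part: points whose height is within 3 mm of its top (height above TCP), bore mean + hull"""
    im=grab("wrist");s=manip.observe();t=s["tool_pos"];C=cloud(im);D=C-t
    m=((abs(D[...,2]-top)<.003)&(np.hypot(D[...,0],D[...,1])<R0+.008)&(im["range_z"]>0)).astype(np.uint8)
    cs,hi=cv2.findContours(m,cv2.RETR_CCOMP,2)
    print("tcp",t.round(4),"d pin-tcp/20mm",((np.array(pin)-t[:2])*[1,-1]/.02).round(2),"med z",np.median(D[...,2][m>0]).round(4))
    for c,h in zip(cs,hi[0]):
        if cv2.contourArea(c)>200:
            (u,v),r=cv2.minEnclosingCircle(c);p=ray(im,u,v,t[2]+top);print("hole" if h[3]>=0 else "outer",(p-t)[:2].round(4),"r",(r/im["fx"]*np.linalg.norm(p-im["T"][:3,3])).round(4))
E
python3 -c "
from h import *
held(.012,.028)"
```

```text
tcp [ 0.4908 -0.1354  0.1383] d pin-tcp/20mm [2.66 0.03] med z 0.0102
outer [ 0.0106 -0.0004] r 0.0344
hole [-0.0004 -0.0005] r 0.0117
```

arm_command(
  commands=[
    [[1,0,0],[0,0,0],0.4],
    [[1,0,0],[0,0,0],0.4],
    [[0.68,0,0],[0,0,0],0.4],
    [[0,0,0],[0,0,0],0.4],
    [[0,0,0.9],[0,0,0],0.4],
    [[0,0,1],[0,0,0],0.4],
    [[0,0,1],[0,0,0],0.4],
    [[0,0,1],[0,0,0],0.4],
  ],
)

```text
clock: 7.55
tool_pos: [0.5435, -0.1356, 0.0596]
tcp_rot: [-0.0, 1.0, 0.001, -0.0]
wrist_force: [0.2, 0.2, -0.7]
finger_gap: 0.0537
gripper_force: 42.3
```

arm_command(
  commands=[
    [[0,0,1],[0,0,0],0.4],
    [[0,0,0.7],[0,0,0],0.4],
    [[0,0,0.3],[0,0,0],0.4],
    [[0,0,0.1],[0,0,0],0.4],
    [[0,0,0.1],[0,0,0],0.4],
    [[0,0,0.1],[0,0,0],0.4],
    [[0,0,0],[0,0,0],0.4],
    [[0,0,0],[0,0,0],0.4],
  ],
)

```text
clock: 8.35
tool_pos: [0.5443, -0.1356, 0.0146]
tcp_rot: [-0.0, 1.0, 0.001, 0.0]
wrist_force: [-0.2, 0.4, -0.9]
finger_gap: 0.054
gripper_force: 42.3
```

arm_command(
  commands=[
    [[0,0,0.06],[0,0,0],0.4],
    [[0,0,0.06],[0,0,0],0.4],
    [[0,0,0],[0,0,0],0.4],
    [[0,0,0],[0,0,0],0.4],
    [[0,0,0],[0,0,0],0.4],
    [[0,0,0],[0,0,0],0.4],
    [[0,0,0],[0,0,0],0.4],
    [[0,0,0],[0,0,0],0.4],
  ],
)

```text
clock: 9.15
tool_pos: [0.5442, -0.1356, 0.012]
tcp_rot: [-0.0, 1.0, 0.001, 0.0]
wrist_force: [0.6, -0.2, 2.1]
finger_gap: 0.0538
gripper_force: 42.6
```

arm_command(
  commands=[
    [[0,0,0.05],[0,0,0],0.4],
    [[0,0,0],[0,0,0],0.4],
    [[0,0,0],[0,0,0],0.4],
    [[0,0,0],[0,0,0],0.4],
    [[0,0,0],[0,0,0],0.4],
    [[0,0,0],[0,0,0],0.4],
    [[0,0,0],[0,0,0],0.4],
    [[0,0,0],[0,0,0],0.4],
  ],
)

```text
clock: 9.95
tool_pos: [0.5442, -0.1356, 0.0117]
tcp_rot: [-0.0, 1.0, 0.001, 0.0]
wrist_force: [-3.8, 1.6, 20.7]
finger_gap: 0.0541
gripper_force: 44.5
```

arm_command(
  commands=[
    [[0,0,0],[0,0,0],1],
    [[0,0,0],[0,0,0],1],
    [[0,0,0],[0,0,0],1],
    [[0,0,0],[0,0,0],1],
    [[0,0,-0.6],[0,0,0],1],
    [[0,0,-1],[0,0,0],1],
    [[0,0,-1],[0,0,0],1],
    [[0,0,-1],[0,0,0],1],
  ],
)

```text
clock: 10.75
tool_pos: [0.5441, -0.1357, 0.0845]
tcp_rot: [0.0, 1.0, 0.001, 0.0]
wrist_force: [0.2, 0.2, 0.1]
finger_gap: 0.0853
gripper_force: 0.0
```

arm_command(
  commands=[
    [[0,0,-1],[0,0,0],1],
    [[-0.1,0.7,-1],[0,0,0],1],
    [[-0.1,0.9,-0.6],[0,0,0],1],
    [[-0.2,0.9,0],[0,0,0],1],
    [[-0.2,0.9,0],[0,0,0],1],
    [[-0.2,0.9,0],[0,0,0],1],
    [[-0.2,0.9,0],[0,0,0],1],
    [[-0.2,0.9,0],[0,0,0],1],
  ],
)

```text
clock: 11.55
tool_pos: [0.52, -0.2584, 0.1358]
tcp_rot: [0.0, 1.0, 0.001, 0.0]
wrist_force: [-0.2, -0.3, 0.0]
finger_gap: 0.0853
gripper_force: 0.0
```

arm_command(
  commands=[
    [[0,0,0],[0,0,0],1],
    [[0,0,0],[0,0,0],1],
    [[0,0,0],[0,0,0],1],
    [[0,0,0],[0,0,0],1],
    [[0,0,0],[0,0,0],1],
    [[0,0,0],[0,0,0],1],
    [[0,0,0],[0,0,0],1],
    [[0,0,0],[0,0,0],1],
  ],
)

```text
clock: 12.35
tool_pos: [0.5203, -0.2576, 0.1349]
tcp_rot: [-0.0, 1.0, 0.001, -0.0]
wrist_force: [-0.5, -0.3, -0.3]
finger_gap: 0.0853
gripper_force: 0.0
```

```bash
python3 -c "
from h import *
parts(save='pics/w3.png',h=.018,lo=.012)"
```

```text
tcp [ 0.5203 -0.2576  0.1349]
px 280 254 r_mm 231.5 pos [ 0.4768 -0.2583  0.018 ] z 0.0215 area 4335.0 d/20mm [-2.17  0.04  5.84]
px 278 201 r_mm 15.8 pos [ 0.5224 -0.2575  0.018 ] z 0.0163 area 1176.5 d/20mm [ 0.1  -0.01  5.84]
px 120 174 r_mm 33.5 pos [ 0.5431 -0.1364  0.018 ] z 0.022 area 3436.5 d/20mm [ 1.14 -6.06  5.84]
px 539 60 r_mm 42.8 pos [ 0.6248 -0.439   0.018 ] z 0.0226 area 1170.0 d/20mm [5.23 9.07 5.84]
```

View pics/w3.png

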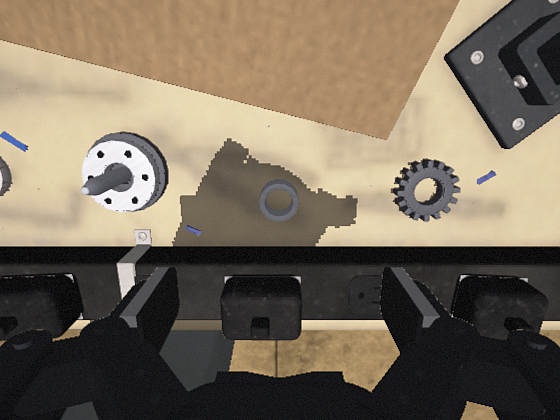

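The sleeve is at (278,201) and the flange sits on the pin at (122,173). The plug at (262,300) stands close to the sleeve on the strip side, so I'm measuring it before descending.

```bash
python3 - <<'E'
from h import *
C=cloud(grab("wrist"))
m=C[272:330,222:304].reshape(-1,3)
for z in (.04,.05,.06,.07,.08): 
    q=m[(m[:,2]>z)]; print(z,len(q),q.max(0).round(4) if len(q) else '')
E
```

```text
0.04 4392 [ 0.5938 -0.218   0.2776]
0.05 4163 [ 0.5938 -0.2182  0.2776]
0.06 3652 [ 0.5938 -0.2182  0.2776]
0.07 3093 [ 0.5938 -0.2183  0.2776]
0.08 221 [ 0.5938 -0.2397  0.2776]
```

```bash
python3 - <<'E'
from h import *
C=cloud(grab("wrist"))
m=C[255:330,222:304].reshape(-1,3)
for z in (.04,.05,.06,.07,.075): 
    q=m[(m[:,2]>z)&(m[:,2]<.1)]; print(z,len(q),np.percentile(q[:,0],[50,99]).round(4),q[:,2].max().round(4))
E
```

```text
0.04 4376 [0.4684 0.4742] 0.091
0.05 4150 [0.4674 0.4742] 0.091
0.06 3647 [0.465  0.4742] 0.091
0.07 3065 [0.4622 0.4737] 0.091
0.075 2255 [0.4596 0.4713] 0.091
```

The plug's front edge is at x = 0.474, so the gripper body clears it. I'm going down for the sleeve.

arm_command(
  commands=[
    [[0.16,0,0.8],[0,0,0],1],
    [[0,0,1],[0,0,0],1],
    [[0,0,1],[0,0,0],1],
    [[0,0,1],[0,0,0],1],
    [[0,0,1],[0,0,0],1],
    [[0,0,1],[0,0,0],0.7],
    [[0,0,0.55],[0,0,0],0.5],
    [[0,0,0],[0,0,0],0.3],
  ],
)

```text
clock: 13.3
tool_pos: [0.5228, -0.2573, 0.0064]
tcp_rot: [-0.001, 1.0, 0.001, -0.001]
wrist_force: [-0.1, -0.1, 1.4]
finger_gap: 0.044
gripper_force: 0.0
```

arm_command(
  commands=[
    [[0,0,0],[0,0,0],0.15],
    [[0,0,0],[0,0,0],0.15],
    [[0,0,0],[0,0,0],0.15],
    [[0,0,0],[0,0,0],0.15],
    [[0,0,0],[0,0,0],0.15],
    [[0,0,0],[0,0,0],0.15],
    [[0,0,0],[0,0,0],0.15],
    [[0,0,0],[0,0,0],0.15],
  ],
)

```text
clock: 14.1
tool_pos: [0.5237, -0.2577, 0.0082]
tcp_rot: [0.0, 1.0, 0.001, 0.0]
wrist_force: [0.2, 0.7, 6.5]
finger_gap: 0.0292
gripper_force: 40.1
```

arm_command(
  commands=[
    [[0,0,-0.3],[0,0,0],0.15],
    [[0,0,-0.8],[0,0,0],0.15],
    [[0,0,-1],[0,0,0],0.15],
    [[0,0,-1],[0,0,0],0.15],
    [[0,0,-1],[0,0,0],0.15],
    [[0.1,-0.6,-1],[0,0,0],0.15],
    [[0.1,-0.9,-1],[0,0,0],0.15],
    [[0.2,-0.9,-0.5],[0,0,0],0.15],
  ],
)

```text
clock: 14.9
tool_pos: [0.5317, -0.2094, 0.1427]
tcp_rot: [0.0, 1.0, 0.0, 0.001]
wrist_force: [0.5, -0.3, -0.9]
finger_gap: 0.0292
gripper_force: 39.6
```

arm_command(
  commands=[
    [[0.2,-0.9,0],[0,0,0],0.15],
    [[0.2,-0.9,0],[0,0,0],0.15],
    [[0.2,-0.9,0],[0,0,0],0.15],
    [[0,-0.9,0],[0,0,0],0.15],
    [[0,-0.1,0],[0,0,0],0.15],
    [[0,0,0],[0,0,0],0.15],
    [[0,0,0],[0,0,0],0.15],
    [[0,0,0],[0,0,0],0.15],
  ],
)

```text
clock: 15.7
tool_pos: [0.5432, -0.1366, 0.1401]
tcp_rot: [0.0, 1.0, 0.0, 0.0]
wrist_force: [-0.2, 0.1, -0.9]
finger_gap: 0.0294
gripper_force: 39.6
```

```bash
python3 - <<'E'
from h import *
held(.008,.016)
im=grab("wrist");cv2.imwrite("pics/w4.png",im["pixels"])
E
```

```text
tcp [ 0.5432 -0.1364  0.1401] d pin-tcp/20mm [ 0.04 -0.02] med z 0.0095
outer [ 0.0062 -0.0001] r 0.0219
hole [-0.0009 -0.0007] r 0.0111
```

View pics/w4.png

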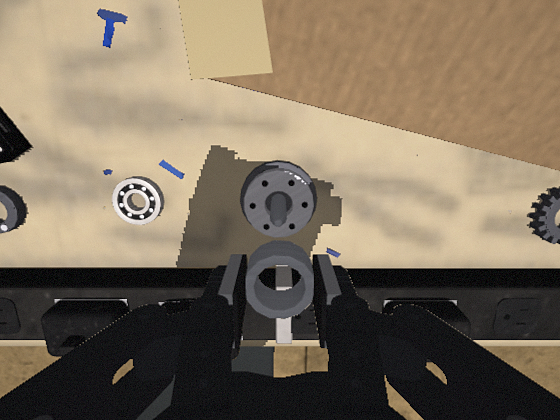

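The sleeve is held upright at (280,280), and the flange with the pin is centred behind it at (279,198). I'm lowering it with a small correction.

arm_command(
  commands=[
    [[0.08,-0.05,0.3],[0,0,0],0.15],
    [[0,0,1],[0,0,0],0.15],
    [[0,0,1],[0,0,0],0.15],
    [[0,0,1],[0,0,0],0.15],
    [[0,0,1],[0,0,0],0.15],
    [[0,0,0.6],[0,0,0],0.15],
    [[0,0,0.2],[0,0,0],0.15],
    [[0,0,0.1],[0,0,0],0.15],
  ],
)

```text
clock: 16.6
tool_pos: [0.545, -0.1347, 0.0359]
tcp_rot: [-0.0, 1.0, 0.001, -0.0]
wrist_force: [0.2, -0.1, -0.3]
finger_gap: 0.029
gripper_force: 39.6
```

arm_command(
  commands=[
    [[0,0,0.06],[0,0,0],0.15],
    [[0,0,0.06],[0,0,0],0.15],
    [[0,0,0],[0,0,0],0.15],
    [[0,0,0],[0,0,0],0.15],
    [[0,0,0],[0,0,0],0.15],
    [[0,0,0],[0,0,0],0.15],
    [[0,0,0],[0,0,0],0.15],
    [[0,0,0],[0,0,0],0.15],
  ],
)

```text
clock: 17.4
tool_pos: [0.5449, -0.1346, 0.0335]
tcp_rot: [-0.0, 1.0, 0.001, -0.0]
wrist_force: [0.7, -0.1, -0.1]
finger_gap: 0.0289
gripper_force: 39.6
```

arm_command(
  commands=[
    [[0,0,0.06],[0,0,0],0.15],
    [[0,0,0.05],[0,0,0],0.15],
    [[0,0,0],[0,0,0],0.15],
    [[0,0,0],[0,0,0],0.15],
    [[0,0,0],[0,0,0],0.15],
    [[0,0,0],[0,0,0],0.15],
    [[0,0,0],[0,0,0],0.15],
    [[0,0,0],[0,0,0],0.15],
  ],
)

```text
clock: 18.2
tool_pos: [0.5449, -0.1346, 0.0313]
tcp_rot: [-0.0, 1.0, 0.001, -0.0]
wrist_force: [-0.3, 0.2, -0.4]
finger_gap: 0.0294
gripper_force: 39.6
```

arm_command(
  commands=[
    [[0,0,0.04],[0,0,0],0.15],
    [[0,0,0],[0,0,0],0.15],
    [[0,0,0],[0,0,0],0.15],
    [[0,0,0],[0,0,0],0.15],
    [[0,0,0],[0,0,0],0.15],
    [[0,0,0],[0,0,0],0.15],
    [[0,0,0],[0,0,0],0.15],
    [[0,0,0],[0,0,0],0.15],
  ],
)

```text
clock: 19.0
tool_pos: [0.5449, -0.1346, 0.0305]
tcp_rot: [-0.0, 1.0, 0.001, -0.0]
wrist_force: [0.4, -0.7, 0.1]
finger_gap: 0.029
gripper_force: 39.6
```

arm_command(
  commands=[
    [[0,0,0.05],[0,0,0],0.15],
    [[0,0,0],[0,0,0],0.15],
    [[0,0,0],[0,0,0],0.15],
    [[0,0,0],[0,0,0],0.15],
    [[0,0,0],[0,0,0],0.15],
    [[0,0,0],[0,0,0],0.15],
    [[0,0,0],[0,0,0],0.15],
    [[0,0,0],[0,0,0],0.15],
  ],
)

```text
clock: 19.8
tool_pos: [0.545, -0.1347, 0.0302]
tcp_rot: [-0.0, 1.0, 0.001, 0.0]
wrist_force: [-3.5, 1.0, 14.1]
finger_gap: 0.0293
gripper_force: 41.1
```

arm_command(
  commands=[
    [[0,0,0.03],[0,0,0],0.15],
    [[0,0,0],[0,0,0],0.15],
    [[0,0,0],[0,0,0],0.15],
    [[0,0,0],[0,0,0],0.15],
    [[0,0,0],[0,0,0],0.15],
    [[0,0,0],[0,0,0],0.15],
    [[0,0,0],[0,0,0],0.15],
    [[0,0,0],[0,0,0],0.15],
  ],
)

```text
clock: 20.6
tool_pos: [0.545, -0.1347, 0.03]
tcp_rot: [-0.0, 1.0, 0.001, 0.0]
wrist_force: [-5.8, 1.7, 26.5]
finger_gap: 0.0293
gripper_force: 42.2
```

arm_command(
  commands=[
    [[0,0,0],[0,0,0],1],
    [[0,0,0],[0,0,0],1],
    [[0,0,0],[0,0,0],1],
    [[0,0,0],[0,0,0],1],
    [[0,0,-0.5],[0,0,0],1],
    [[0,0,-1],[0,0,0],1],
    [[0,0,-1],[0,0,0],1],
    [[0,0,-1],[0,0,0],1],
  ],
)

```text
clock: 21.4
tool_pos: [0.5449, -0.1347, 0.1003]
tcp_rot: [-0.0, 1.0, 0.001, 0.0]
wrist_force: [-0.1, 0.2, 0.1]
finger_gap: 0.085
gripper_force: 0.0
```

arm_command(
  commands=[
    [[0,0.5,-1],[0,0,0],1],
    [[-0.1,0.9,-1],[0,0,0],1],
    [[-0.1,1,0],[0,0,0],1],
    [[-0.1,1,0],[0,0,0],1],
    [[-0.1,1,0],[0,0,0],1],
    [[-0.1,1,0],[0,0,0],1],
    [[-0.1,1,0],[0,0,0],1],
    [[-0.1,1,0],[0,0,0],1],
  ],
)

```text
clock: 22.2
tool_pos: [0.5309, -0.2835, 0.1396]
tcp_rot: [0.0, 1.0, 0.001, 0.0]
wrist_force: [-0.4, 0.4, 0.2]
finger_gap: 0.085
gripper_force: 0.0
```

arm_command(
  commands=[
    [[-0.1,1,0],[0,0,0],1],
    [[0,1,0],[0,0,0],1],
    [[0,1,0],[0,0,0],1],
    [[0,1,0],[0,0,0],1],
    [[0,0.7,0],[0,0,0],1],
    [[0,0,0],[0,0,0],1],
    [[0,0,0],[0,0,0],1],
    [[0,0,0],[0,0,0],1],
  ],
)

```text
clock: 23.0
tool_pos: [0.5295, -0.3758, 0.1392]
tcp_rot: [-0.0, 1.0, 0.001, 0.0]
wrist_force: [0.1, 0.0, -0.3]
finger_gap: 0.0854
gripper_force: 0.0
```

```bash
python3 -c "
from h import *
parts(save='pics/w5.png',h=.012,lo=.005)"
```

```text
tcp [ 0.5295 -0.3758  0.1392]
px 246 261 r_mm 214.3 pos [ 0.4753 -0.3473  0.012 ] z 0.0181 area 5508.0 d/20mm [-2.71 -1.43  6.36]
px 280 199 r_mm 24.8 pos [ 0.5301 -0.3766  0.012 ] z 0.0117 area 2343.0 d/20mm [0.03 0.04 6.36]
px 2 184 r_mm 35.2 pos [ 0.5422 -0.1535  0.012 ] z 0.0112 area 1278.5 d/20mm [  0.63 -11.11   6.36]
px 461 162 r_mm 63.8 pos [ 0.5615 -0.5191  0.012 ] z 0.0183 area 1997.5 d/20mm [1.6  7.16 6.36]
px 366 78 r_mm 66.6 pos [ 0.623  -0.4395  0.012 ] z 0.0114 area 8328.0 d/20mm [4.67 3.19 6.36]
px 208 24 r_mm 25.2 pos [ 0.658  -0.3255  0.012 ] z 0.0175 area 398.0 d/20mm [ 6.42 -2.52  6.36]
```

View pics/w5.png

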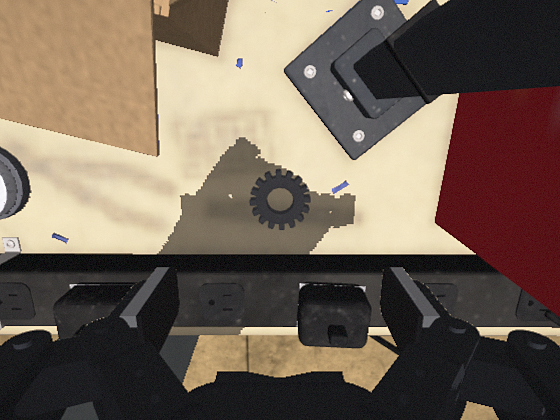

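The gear is at (280,199), straight below the tool, with the lamp base and red box well clear. I'm descending and gripping.

arm_command(
  commands=[
    [[0.03,0.04,0.9],[0,0,0],1],
    [[0,0,1],[0,0,0],1],
    [[0,0,1],[0,0,0],1],
    [[0,0,1],[0,0,0],1],
    [[0,0,1],[0,0,0],1],
    [[0,0,1],[0,0,0],1],
    [[0,0,0.7],[0,0,0],0.8],
    [[0,0,0.3],[0,0,0],0.7],
  ],
)

```text
clock: 23.85
tool_pos: [0.5296, -0.3768, -0.0002]
tcp_rot: [-0.0, 1.0, 0.001, -0.001]
wrist_force: [-0.9, 0.0, -0.4]
finger_gap: 0.06
gripper_force: 0.0
```

arm_command(
  commands=[
    [[0,0,0],[0,0,0],0.35],
    [[0,0,0],[0,0,0],0.35],
    [[0,0,0],[0,0,0],0.35],
    [[0,0,0],[0,0,0],0.35],
    [[0,0,0],[0,0,0],0.35],
    [[0,0,0],[0,0,0],0.35],
    [[0,0,0],[0,0,0],0.35],
    [[0,0,-0.2],[0,0,0],0.35],
  ],
)

```text
clock: 24.65
tool_pos: [0.5296, -0.3773, 0.0046]
tcp_rot: [-0.0, 1.0, 0.001, -0.0]
wrist_force: [0.2, 0.0, -0.2]
finger_gap: 0.0476
gripper_force: 41.2
```

arm_command(
  commands=[
    [[0,0,-0.8],[0,0,0],0.35],
    [[0,0,-1],[0,0,0],0.35],
    [[0,0,-1],[0,0,0],0.35],
    [[0,0,-1],[0,0,0],0.35],
    [[0,0,-1],[0,0,0],0.35],
    [[0,-0.6,-1],[0,0,0],0.35],
    [[0,-1,-1],[0,0,0],0.35],
    [[0.1,-1,0],[0,0,0],0.35],
  ],
)

```text
clock: 25.45
tool_pos: [0.5324, -0.3257, 0.1447]
tcp_rot: [0.001, 1.0, 0.0, 0.002]
wrist_force: [0.8, -0.3, -0.9]
finger_gap: 0.0473
gripper_force: 41.3
```

arm_command(
  commands=[
    [[0.1,-1,0],[0,0,0],0.35],
    [[0.1,-1,0],[0,0,0],0.35],
    [[0.1,-1,0],[0,0,0],0.35],
    [[0.1,-1,0],[0,0,0],0.35],
    [[0.1,-1,0],[0,0,0],0.35],
    [[0.1,-1,0],[0,0,0],0.35],
    [[0,-1,0],[0,0,0],0.35],
    [[0,-1,0],[0,0,0],0.35],
  ],
)

```text
clock: 26.25
tool_pos: [0.5437, -0.1647, 0.1422]
tcp_rot: [0.0, 1.0, 0.001, 0.001]
wrist_force: [0.2, -0.2, -1.4]
finger_gap: 0.0475
gripper_force: 41.3
```

arm_command(
  commands=[
    [[0,-1,0],[0,0,0],0.35],
    [[0,-0.4,0],[0,0,0],0.35],
    [[0,0,0],[0,0,0],0.35],
    [[0,0,0],[0,0,0],0.35],
    [[0,0,0],[0,0,0],0.35],
    [[0,0,0],[0,0,0],0.35],
    [[0,0,0],[0,0,0],0.35],
    [[0,0,0],[0,0,0],0.35],
  ],
)

```text
clock: 27.05
tool_pos: [0.5435, -0.1377, 0.1409]
tcp_rot: [-0.0, 1.0, 0.0, -0.0]
wrist_force: [-0.4, -0.2, -1.2]
finger_gap: 0.0475
gripper_force: 41.3
```

```bash
python3 - <<'E'
from h import *
held(.0115,.025)
im=grab("wrist");cv2.imwrite("pics/w6.png",im["pixels"])
E
```

```text
tcp [ 0.5435 -0.1377  0.1409] d pin-tcp/20mm [ 0.02 -0.08] med z 0.0113
outer [ 0.0105 -0.0006] r 0.0311
hole [ 0.0006 -0.0006] r 0.0113
```

View pics/w6.png

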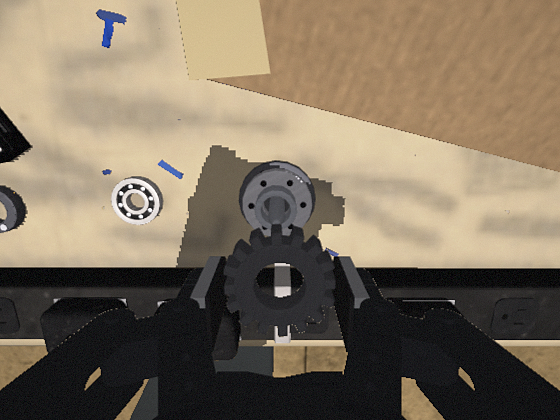

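The gear is held flat at (280,280); sleeve and flange stand concentric on the pin at (278,205). I'm lowering it.

arm_command(
  commands=[
    [[0,-0.11,0.3],[0,0,0],0.35],
    [[0,0,1],[0,0,0],0.35],
    [[0,0,1],[0,0,0],0.35],
    [[0,0,1],[0,0,0],0.35],
    [[0,0,0.9],[0,0,0],0.35],
    [[0,0,0.4],[0,0,0],0.35],
    [[0,0,0.2],[0,0,0],0.35],
    [[0,0,0],[0,0,0],0.35],
  ],
)

```text
clock: 27.95
tool_pos: [0.5435, -0.1352, 0.0449]
tcp_rot: [-0.0, 1.0, 0.001, -0.0]
wrist_force: [0.3, 0.5, -0.7]
finger_gap: 0.0473
gripper_force: 41.3
```

arm_command(
  commands=[
    [[0,0,0.06],[0,0,0],0.35],
    [[0,0,0.06],[0,0,0],0.35],
    [[0,0,0],[0,0,0],0.35],
    [[0,0,0],[0,0,0],0.35],
    [[0,0,0],[0,0,0],0.35],
    [[0,0,0],[0,0,0],0.35],
    [[0,0,0],[0,0,0],0.35],
    [[0,0,0],[0,0,0],0.35],
  ],
)

```text
clock: 28.75
tool_pos: [0.5435, -0.1352, 0.0425]
tcp_rot: [-0.0, 1.0, 0.001, 0.0]
wrist_force: [0.6, -0.5, -1.1]
finger_gap: 0.0475
gripper_force: 41.3
```

arm_command(
  commands=[
    [[0,0,0.04],[0,0,0],0.35],
    [[0,0,0],[0,0,0],0.35],
    [[0,0,0],[0,0,0],0.35],
    [[0,0,0],[0,0,0],0.35],
    [[0,0,0],[0,0,0],0.35],
    [[0,0,0],[0,0,0],0.35],
    [[0,0,0],[0,0,0],0.35],
    [[0,0,0],[0,0,0],0.35],
  ],
)

```text
clock: 29.55
tool_pos: [0.5435, -0.1352, 0.0417]
tcp_rot: [-0.0, 1.0, 0.001, -0.0]
wrist_force: [0.1, -0.5, -1.3]
finger_gap: 0.0474
gripper_force: 41.3
```

arm_command(
  commands=[
    [[0,0,0.04],[0,0,0],0.35],
    [[0,0,0],[0,0,0],0.35],
    [[0,0,0],[0,0,0],0.35],
    [[0,0,0],[0,0,0],0.35],
    [[0,0,0],[0,0,0],0.35],
    [[0,0,0],[0,0,0],0.35],
    [[0,0,0],[0,0,0],0.35],
    [[0,0,0],[0,0,0],0.35],
  ],
)

```text
clock: 30.35
tool_pos: [0.5435, -0.1353, 0.0409]
tcp_rot: [-0.0, 1.0, 0.001, 0.0]
wrist_force: [0.2, -0.1, -0.7]
finger_gap: 0.0474
gripper_force: 41.3
```

arm_command(
  commands=[
    [[0,0,0.04],[0,0,0],0.35],
    [[0,0,0],[0,0,0],0.35],
    [[0,0,0],[0,0,0],0.35],
    [[0,0,0],[0,0,0],0.35],
    [[0,0,0],[0,0,0],0.35],
    [[0,0,0],[0,0,0],0.35],
    [[0,0,0],[0,0,0],0.35],
    [[0,0,0],[0,0,0],0.35],
  ],
)

```text
clock: 31.15
tool_pos: [0.5436, -0.1352, 0.0405]
tcp_rot: [-0.0, 1.0, 0.001, 0.0]
wrist_force: [-2.0, 1.1, 8.9]
finger_gap: 0.0475
gripper_force: 42.3
```

arm_command(
  commands=[
    [[0,0,0],[0,0,0],1],
    [[0,0,0],[0,0,0],1],
    [[0,0,0],[0,0,0],1],
    [[0,0,0],[0,0,0],1],
    [[0,0,-0.5],[0,0,0],1],
    [[0,0,-1],[0,0,0],1],
    [[0,0,-1],[0,0,0],1],
    [[0,-0.1,-1],[0,0,0],1],
  ],
)

```text
clock: 31.95
tool_pos: [0.5435, -0.1335, 0.1116]
tcp_rot: [0.0, 1.0, 0.0, 0.0]
wrist_force: [0.7, 0.5, -0.3]
finger_gap: 0.0854
gripper_force: 0.0
```

arm_command(
  commands=[
    [[0,-0.5,-1],[0,0,0],1],
    [[0,-1,-0.5],[0,0,0],1],
    [[-0.1,-1,0],[0,0,0],1],
    [[-0.1,-1,0],[0,0,0],1],
    [[-0.1,-1,0],[0,0,0],1],
    [[-0.1,-1,0],[0,0,0],1],
    [[0,-1,0],[0,0,0],1],
    [[0,-1,0],[0,0,0],1],
  ],
)

```text
clock: 32.75
tool_pos: [0.5353, 0.0176, 0.1409]
tcp_rot: [-0.0, 1.0, 0.001, 0.0]
wrist_force: [0.6, -0.2, 0.6]
finger_gap: 0.0855
gripper_force: 0.0
```

arm_command(
  commands=[
    [[0,-1,0],[0,0,0],1],
    [[0,-1,0],[0,0,0],1],
    [[0,-1,0],[0,0,0],1],
    [[0,-1,0],[0,0,0],1],
    [[0,-0.1,0],[0,0,0],1],
    [[0,0,0],[0,0,0],1],
    [[0,0,0],[0,0,0],1],
    [[0,0,0],[0,0,0],1],
  ],
)

```text
clock: 33.55
tool_pos: [0.5353, 0.0979, 0.1403]
tcp_rot: [0.0, 1.0, 0.0, 0.0]
wrist_force: [0.9, 0.3, 0.4]
finger_gap: 0.0855
gripper_force: 0.0
```

```bash
python3 -c "
from h import *
parts(save='pics/w7.png',h=.012,lo=.005)"
```

```text
tcp [0.5353 0.098  0.1403]
px 280 266 r_mm 245.7 pos [0.4754 0.0971 0.012 ] z 0.0174 area 6212.5 d/20mm [-3.    0.04  6.41]
px 24 218 r_mm 42.2 pos [0.5194 0.3091 0.012 ] z 0.0151 area 1196.0 d/20mm [ -0.8  -10.55   6.41]
px 277 200 r_mm 19.7 pos [0.5352 0.0993 0.012 ] z 0.0115 area 1723.5 d/20mm [-0.01 -0.06  6.41]
px 420 191 r_mm 22.7 pos [ 0.5431 -0.0169  0.012 ] z 0.0094 area 1822.5 d/20mm [0.39 5.75 6.41]
px 554 189 r_mm 38.7 pos [ 0.5445 -0.125   0.012 ] z 0.0159 area 2052.0 d/20mm [ 0.46 11.15  6.41]
px 112 34 r_mm 79.8 pos [0.6575 0.2174 0.012 ] z 0.0182 area 731.5 d/20mm [ 6.11 -5.97  6.41]
px 272 42 r_mm 48.9 pos [0.6524 0.1028 0.012 ] z 0.0177 area 878.5 d/20mm [ 5.85 -0.24  6.41]
```

View pics/w7.png

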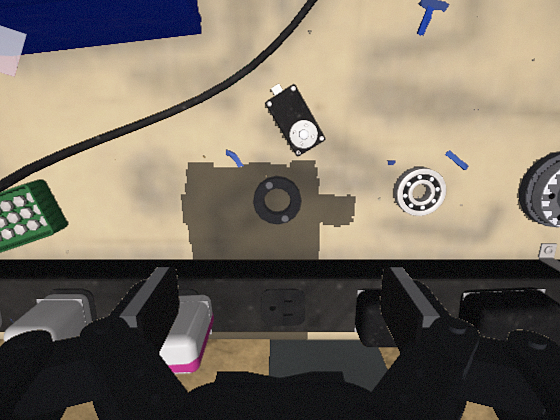

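The collar with its two bright screws is at (277,200); bearing and servo are clear of the fingers. I'm descending and gripping.

arm_command(
  commands=[
    [[0,-0.06,0.9],[0,0,0],1],
    [[0,0,1],[0,0,0],1],
    [[0,0,1],[0,0,0],1],
    [[0,0,1],[0,0,0],1],
    [[0,0,1],[0,0,0],1],
    [[0,0,1],[0,0,0],1],
    [[0,0,0.7],[0,0,0],0.8],
    [[0,0,0.3],[0,0,0],0.6],
  ],
)

```text
clock: 34.4
tool_pos: [0.5349, 0.0996, 0.0011]
tcp_rot: [0.0, 1.0, 0.0, -0.001]
wrist_force: [0.1, 0.3, 0.4]
finger_gap: 0.059
gripper_force: 0.0
```

arm_command(
  commands=[
    [[0,0,0],[0,0,0],0.25],
    [[0,0,0],[0,0,0],0.25],
    [[0,0,0],[0,0,0],0.25],
    [[0,0,0],[0,0,0],0.25],
    [[0,0,0],[0,0,0],0.25],
    [[0,0,0],[0,0,0],0.25],
    [[0,0,0],[0,0,0],0.25],
    [[0,0,-0.2],[0,0,0],0.25],
  ],
)

```text
clock: 35.2
tool_pos: [0.5351, 0.1, 0.0061]
tcp_rot: [-0.0, 1.0, 0.001, -0.0]
wrist_force: [-0.1, 0.5, 0.5]
finger_gap: 0.0374
gripper_force: 40.2
```

arm_command(
  commands=[
    [[0,0,-0.8],[0,0,0],0.25],
    [[0,0,-1],[0,0,0],0.25],
    [[0,0,-1],[0,0,0],0.25],
    [[0,0,-1],[0,0,0],0.25],
    [[0,0,-1],[0,0,0],0.25],
    [[0,0.6,-1],[0,0,0],0.25],
    [[0,1,-1],[0,0,0],0.25],
    [[0.1,1,0],[0,0,0],0.25],
  ],
)

```text
clock: 36.0
tool_pos: [0.5379, 0.0475, 0.1446]
tcp_rot: [-0.0, 1.0, 0.001, 0.002]
wrist_force: [0.0, -0.1, -1.1]
finger_gap: 0.0374
gripper_force: 40.2
```

arm_command(
  commands=[
    [[0.1,1,0],[0,0,0],0.25],
    [[0.1,1,0],[0,0,0],0.25],
    [[0.1,1,0],[0,0,0],0.25],
    [[0,1,0],[0,0,0],0.25],
    [[0,1,0],[0,0,0],0.25],
    [[0,1,0],[0,0,0],0.25],
    [[0,1,0],[0,0,0],0.25],
    [[0,1,0],[0,0,0],0.25],
  ],
)

```text
clock: 36.8
tool_pos: [0.5433, -0.1129, 0.1424]
tcp_rot: [-0.0, 1.0, 0.001, -0.0]
wrist_force: [1.5, -0.6, -0.1]
finger_gap: 0.0372
gripper_force: 40.2
```

arm_command(
  commands=[
    [[0,1,0],[0,0,0],0.25],
    [[0,0.15,0],[0,0,0],0.25],
    [[0,0,0],[0,0,0],0.25],
    [[0,0,0],[0,0,0],0.25],
    [[0,0,0],[0,0,0],0.25],
    [[0,0,0],[0,0,0],0.25],
    [[0,0,0],[0,0,0],0.25],
    [[0,0,0],[0,0,0],0.25],
  ],
)

```text
clock: 37.6
tool_pos: [0.5435, -0.1349, 0.1421]
tcp_rot: [-0.0, 1.0, 0.001, -0.0]
wrist_force: [-0.1, 0.9, -0.6]
finger_gap: 0.0377
gripper_force: 40.2
```

```bash
python3 - <<'E'
from h import *
held(.0105,.020)
im=grab("wrist");cv2.imwrite("pics/w8.png",im["pixels"])
E
```

```text
tcp [ 0.5435 -0.1349  0.1421] d pin-tcp/20mm [0.02 0.05] med z 0.0094
outer [ 0.0088 -0.0004] r 0.026
hole [ 0.0003 -0.0004] r 0.0114
```

View pics/w8.png

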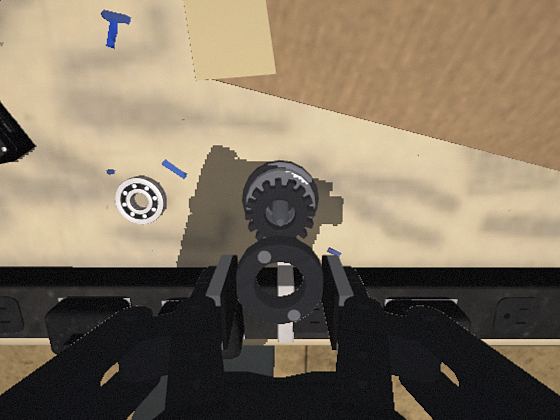

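The collar is held flat at (280,279), and the gear sits centred on the stack at (280,208). Now the final lowering.

arm_command(
  commands=[
    [[0,0.04,0.3],[0,0,0],0.25],
    [[0,0,1],[0,0,0],0.25],
    [[0,0,1],[0,0,0],0.25],
    [[0,0,0.9],[0,0,0],0.25],
    [[0,0,0.6],[0,0,0],0.25],
    [[0,0,0.3],[0,0,0],0.25],
    [[0,0,0.1],[0,0,0],0.25],
    [[0,0,0],[0,0,0],0.25],
  ],
)

```text
clock: 38.5
tool_pos: [0.5437, -0.1359, 0.0584]
tcp_rot: [-0.0, 1.0, 0.001, 0.0]
wrist_force: [0.4, -0.8, -0.2]
finger_gap: 0.0376
gripper_force: 40.2
```

arm_command(
  commands=[
    [[0,0,0.06],[0,0,0],0.25],
    [[0,0,0.06],[0,0,0],0.25],
    [[0,0,0],[0,0,0],0.25],
    [[0,0,0],[0,0,0],0.25],
    [[0,0,0],[0,0,0],0.25],
    [[0,0,0],[0,0,0],0.25],
    [[0,0,0],[0,0,0],0.25],
    [[0,0,0],[0,0,0],0.25],
  ],
)

```text
clock: 39.3
tool_pos: [0.5435, -0.1358, 0.0557]
tcp_rot: [-0.0, 1.0, 0.001, 0.0]
wrist_force: [-0.4, 0.7, 0.0]
finger_gap: 0.0376
gripper_force: 40.2
```

arm_command(
  commands=[
    [[0,0,0.04],[0,0,0],0.25],
    [[0,0,0],[0,0,0],0.25],
    [[0,0,0],[0,0,0],0.25],
    [[0,0,0],[0,0,0],0.25],
    [[0,0,0],[0,0,0],0.25],
    [[0,0,0],[0,0,0],0.25],
    [[0,0,0],[0,0,0],0.25],
    [[0,0,0],[0,0,0],0.25],
  ],
)

```text
clock: 40.1
tool_pos: [0.5435, -0.1358, 0.0549]
tcp_rot: [-0.0, 1.0, 0.001, 0.0]
wrist_force: [-0.4, 0.4, -0.4]
finger_gap: 0.0374
gripper_force: 40.2
```

arm_command(
  commands=[
    [[0,0,0.04],[0,0,0],0.25],
    [[0,0,0],[0,0,0],0.25],
    [[0,0,0],[0,0,0],0.25],
    [[0,0,0],[0,0,0],0.25],
    [[0,0,0],[0,0,0],0.25],
    [[0,0,0],[0,0,0],0.25],
    [[0,0,0],[0,0,0],0.25],
    [[0,0,0],[0,0,0],0.25],
  ],
)

```text
clock: 40.9
tool_pos: [0.5436, -0.1359, 0.0545]
tcp_rot: [-0.0, 1.0, 0.001, 0.0]
wrist_force: [-2.9, 0.1, 8.7]
finger_gap: 0.0375
gripper_force: 41.1
```

arm_command(
  commands=[
    [[0,0,0.03],[0,0,0],0.25],
    [[0,0,0],[0,0,0],0.25],
    [[0,0,0],[0,0,0],0.25],
    [[0,0,0],[0,0,0],0.25],
    [[0,0,0],[0,0,0],0.25],
    [[0,0,0],[0,0,0],0.25],
    [[0,0,0],[0,0,0],0.25],
    [[0,0,0],[0,0,0],0.25],
  ],
)

```text
clock: 41.7
tool_pos: [0.5437, -0.1359, 0.0544]
tcp_rot: [0.0, 1.0, 0.001, 0.0]
wrist_force: [-3.8, 2.3, 19.8]
finger_gap: 0.0377
gripper_force: 42.1
```

Seated at about the predicted height. I'm releasing, rising and checking.

arm_command(
  commands=[
    [[0,0,0],[0,0,0],1],
    [[0,0,0],[0,0,0],1],
    [[0,0,0],[0,0,0],1],
    [[0,0,0],[0,0,0],1],
    [[0,0,-0.5],[0,0,0],1],
    [[0,0,-1],[0,0,0],1],
    [[0,0,-1],[0,0,0],1],
    [[0,0,-1],[0,0,0],1],
  ],
)

```text
clock: 42.5
tool_pos: [0.5435, -0.1359, 0.125]
tcp_rot: [-0.0, 1.0, 0.001, 0.0]
wrist_force: [0.1, -0.9, -0.3]
finger_gap: 0.0852
gripper_force: 0.0
```

arm_command(
  commands=[
    [[0,0,-1],[0,0,0],1],
    [[0,0,-1],[0,0,0],1],
    [[0,0,-0.5],[0,0,0],1],
    [[0,0,0],[0,0,0],1],
    [[0,0,0],[0,0,0],1],
    [[0,0,0],[0,0,0],1],
    [[0,0,0],[0,0,0],1],
    [[0,0,0],[0,0,0],1],
  ],
)

```text
clock: 43.3
tool_pos: [0.5434, -0.1358, 0.1731]
tcp_rot: [-0.0, 1.0, 0.001, -0.0]
wrist_force: [0.2, 0.3, 0.7]
finger_gap: 0.0854
gripper_force: 0.0
```

```bash
python3 - <<'E'
from h import *
im=grab("wrist");C=cloud(im)
cv2.imwrite("pics/w9.png",im["pixels"])
r=np.hypot(C[...,0]-.544,C[...,1]+.136)
for a,b in((.013,.018),(.0215,.0235),(.026,.0275)):
    m=(r>a)&(r<b)&(im["range_z"]>0)
    for nm,s in(("-y",C[...,1]<-.136-.005),("+y",C[...,1]>-.136+.005),("+x",C[...,0]>.549),("-x",C[...,0]<.539)): print(a,nm,np.percentile(C[...,2][m&s],[50,80]).round(4) if (m&s).any() else '')
E
```

```text
0.013 -y [0.2533 0.2578]
0.013 +y [0.2532 0.2578]
0.013 +x [0.2538 0.258 ]
0.013 -x [0.0642 0.0648]
0.0215 -y [0.0531 0.2546]
0.0215 +y [0.0527 0.2661]
0.0215 +x [0.0537 0.2643]
0.0215 -x [0.0517 0.0526]
0.026 -y [0.2615 0.2652]
0.026 +y [0.2613 0.2647]
0.026 +x [0.2615 0.265 ]
0.026 -x [0.0219 0.0227]
```

View pics/w9.png

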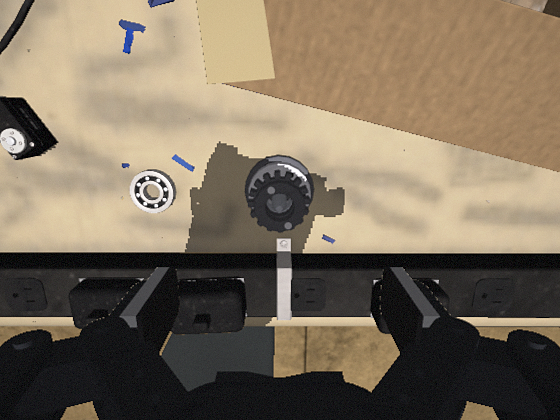

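The stack at (280,195) shows collar, gear and flange concentric. Their tops measure 64, 52 and 22 mm, exactly as expected, and the gripper is clear.

```bash
python3 -c "
from workcell import manip
print(manip.close_job())"
```

```text
the job is handed in; nothing more can be done
None
```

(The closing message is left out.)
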